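# Roll out the yellow drill-bit cassette

## Robot

A 7-joint arm with a two-finger parallel gripper is mounted at the origin on the work surface. World frame = base frame: x ahead of the robot, y to its left, z up, the work surface at z = 0. Lengths are in m, angles in rad, forces in N, time in s.
With the tool pointing down it reaches from about 0.4 to 0.85 m from the base axis. Payload 10.4 kg.
Tool frame: the origin (TCP) lies at the very end of the fingers, on their centre line; the grasp point (between the pads) lies 19 mm behind it (manip.grip_depth is the distance from the TCP to the grasp point, in m); z points along the fingers, y is the direction in which the jaws open and shut (so a half turn about z gives the same grasp; the last joint's range is limited). The gripper opens to 85 mm and grips with 20 to 120 N. Pads are 22 mm wide; open, the fingers measure 114 mm over their backs; the gripper's body (76 mm by 85 mm) begins 54 mm behind the grasp point. The pads swing forward as they close: fully open they stand 13 mm farther back than shut.
Start: joints at [-1.357, 0.332, -0.065, 1.46, 0.022, 1.35, -0.088], TCP at [0.147, 0.608, 0.206] pointing down, gripper open.
Joint ranges: [-2.6, 2.6], [-0.5, 2.12], [-1.47, 1.34], [0.16, 2.42], [-1.27, 4.41], [0.06, 2.06], [-2.6, 2.6]. Speed limits (rad/s): [2.22, 2.22, 2.79, 2.79, 3.14, 3.14, 3.14].

## Interface

Orientations are given as a unit quaternion [x, y, z, w].
In Python, from workcell import manip gives the robot as it stands.
- The arm moves only by the tool step_arm, never from a script. Its argument "motion" is a list of rows, each a list of 6 numbers: the shift along the tool's x, y, z in mm, then the turn, a rotation vector about the tool's x, y, z in degrees. A call has 1 to 20 rows; each row shifts and turns the pose as measured when the row begins, along the tool's axes as they then stand; what a row does not reach is not made up. A row lasts 1/8 s, in which the tool goes at most 62.5 mm and 10.7 degrees, less where a joint would pass 70% of its speed; a pose out of reach is approached as far as the arm can. A call with a gripper value outside its range is refused whole. "jaw" is the finger opening in mm, from 0 to 85.4, set as the call begins (left out, the last holds). The fingers move at their own pace and stop on an object; "force" is the grip in N (left out, the last holds). Time passes only in rows, so rows that do not move let the fingers close. It gives the time, the measured TCP pose, the force and the opening at its end, in the units of the state.
- manip.get_obs(): the state, without advancing time (a new reading comes with each control period).
- manip.camera(name): name is "scene" or "top"; returns the picture (420x560x3 uint8, blue, green, red); there is no depth.
- manip.camera_info(name): a dict with "camera_matrix" (3x3 intrinsics, pixels), "R" (3x3) and "t" (3): a world point X has camera coordinates R X + t. Camera axes: x right, y down, z forward; pixel columns grow to the right and rows downward; lengths in m; the calibration is good to about 2 mm. A picture is of the moment at which its call begins. camera_info takes no time and is no camera call.
- manip.hand_in(): hands the job in, once; it reports no verdict.
The state is a dict: "clock": time; "joint_pos": joint angles; "joint_velocities": joint speeds; "tau": joint torques, N m; "position": TCP position; "ee_rot": TCP orientation; "ft_force": force on the tool from outside, world axes, zero at the start; "torque": the same for the moment, N m; "grip_width": opening from 0.0 (shut) to 1.0 (fully open).
Only numpy, scipy, OpenCV 4.12 (cv2) and the standard library are available. Lean on these libraries where they do the work, as an engineer would, in place of code of your own. Each camera call takes 0.05 s, during which the arm holds its last target.

## Task

Open the yellow drill-bit cassette: set a fingertip on the ribbed thumbwheel in its top and roll it towards the tray end (the end nearest the robot) until the bit tray is all the way out, then lift clear. Do not touch the tray itself, and leave the red and blue cassettes shut.

Things in the scene. Friction and masses are not known exactly. Their poses are not given: they have to be found in the camera images.
- yellow_wheel_top (a point): Highest point of the yellow cassette's ribbed black thumbwheel (60 mm diameter, 16 mm wide, axle along point y); does not move. The wheel stands edge-up in a slot in the cassette's flat top, 14 mm proud. The cassette is a fixed yellow block 130 (x) x 46 (y) x 50 mm high on a 3 mm mat; its tray end is at point -x, roughly facing the robot. z is up. Red and blue twins stand beside it.
- yellow_tray (a joint): How far the white-fronted bit tray of the yellow cassette has slid out, m: 0 shut, 0.040 all the way out (a stop). Geared to the thumbwheel: dragging the wheel's top 10 mm towards point -x brings the tray out 12 mm (33 mm at the rim in all, in one or more strokes). Light to turn (about 1 N at the rim), stays where it is left. Begins shut or up to 8 mm out.
- red_tray (a joint): The same for the red cassette's tray; 0 shut. To be left alone.
- blue_tray (a joint): The same for the blue cassette's tray; 0 shut. To be left alone.
Not all that is in view belongs to the job. Leave any green or pink look-alike of the part that bears blue_tray alone.

How it is judged:
By the outcome, as a careful person would: the job done as asked, in the order asked, and still so for the second after the job is handed in, with the robot touching nothing.
It also fails if it takes over 32 s, if anything falls off the work surface, if the arm or the gripper's body presses on something with over 40 N, if the wrist force passes 120 N, or if a joint passes its speed limit or range.

## Working session

There is one attempt and no reset: what is moved stays moved. The work goes in short steps, Python scripts to look and compute and a tool call to move; the robot and the scene stay as the last step left them, time stands still between calls to the robot, and variables do not carry over. Pictures are saved under pics/ and viewed, and the job is handed in when it is done.

Besides the shell and the picture viewer there is one more tool, called after ">>>" by a JSON object that holds its "op" and its "data", one argument or row to a line. step_arm: Moves the arm, as the interface text tells. Its arguments: {"type":"object","properties":{"motion":{"type":"array"},"jaw":{"type":"number"},"force":{"type":"number"}},"required":["motion"]}

```bash
mkdir -p pics; python3 - <<'E'
from workcell import manip
import cv2
for n in("scene","top"):
    cv2.imwrite(f"pics/{n}0.png",manip.camera(n)); i=manip.camera_info(n); print(n,i)
o=manip.get_obs(); print(o)
E
```

```text
scene {'camera_matrix': array([[497.79377605,   0.        , 280.08194575],
       [  0.        , 497.79377605, 213.57289124],
       [  0.        ,   0.        ,   1.        ]]), 'R': array([[ 0.38477168,  0.92278139, -0.02062188],
       [ 0.53372908, -0.24066559, -0.81068696],
       [-0.75304982,  0.30092289, -0.58511656]]), 't': array([-0.35381843, -0.09274862,  1.69799633])}
top {'camera_matrix': array([[478.74027193,   0.        , 277.6482849 ],
       [  0.        , 478.74027193, 202.84473308],
       [  0.        ,   0.        ,   1.        ]]), 'R': array([[ 0.01861271, -0.99968835,  0.01663668],
       [-0.99671067, -0.01986482, -0.07856986],
       [ 0.07887586, -0.01511956, -0.99676978]]), 't': array([0.18604444, 0.43693109, 1.11551236])}
{'clock': 0.1, 'joint_pos': array([-1.35661181,  0.3327774 , -0.0646724 ,  1.46084719,  0.02160958,
        1.34991144, -0.0884997 ]), 'joint_velocities': array([ 1.67131674e-03, -8.07899010e-05,  7.36654491e-04, -1.92319538e-03,
        4.07691422e-04,  1.06978278e-03, -6.50422317e-04]), 'tau': array([ 1.01345384e-03, -6.26743555e+01,  4.86488803e-02, -3.92422485e+01,
        1.62451324e-02,  7.15335584e-03, -1.11927073e-05]), 'position': array([0.14654967, 0.60719963, 0.20531983]), 'ee_rot': array([ 1.18118174e-01,  9.92999349e-01, -6.22915723e-04, -3.60270178e-05]), 'ft_force': array([-0.11012527, -0.47389284, -0.41052312]), 'torque': array([ 0.00821521, -0.02651813, -0.07445976]), 'grip_width': 1.000123117400168}
```

View pics/scene0.png

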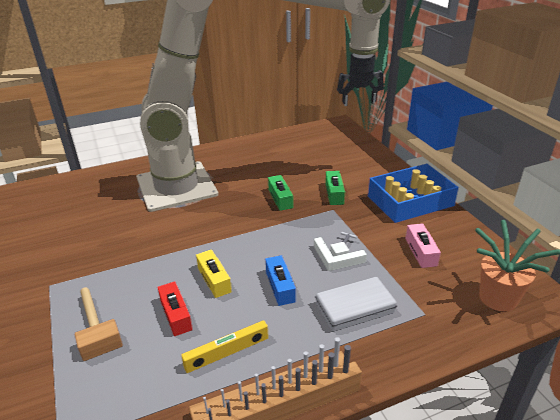

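View pics/top0.png

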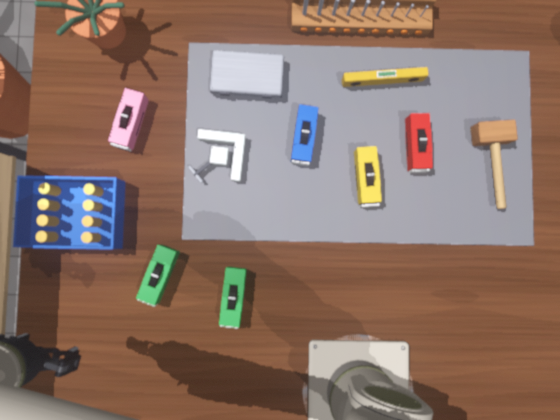

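The yellow cassette is at top (369,176) and scene (213,272). Red stands to its right and blue to its left in the top view. Next I measure it.

```bash
cat > h.py <<'E'
import numpy as np, cv2
from workcell import manip
def ray(n,p,z):
    i=manip.camera_info(n); K,R,t=i["camera_matrix"],i["R"],i["t"]
    d=R.T@np.linalg.inv(K)@np.array([p[0],p[1],1.]); c=-R.T@t
    return c+d*(z-c[2])/d[2]
def proj(n,X):
    i=manip.camera_info(n); q=i["camera_matrix"]@(i["R"]@np.array(X)+i["t"]); return q[:2]/q[2]
E
python3 - <<'E'
from h import *
for n,(x0,x1,y0,y1) in {"top":(340,400,135,220),"scene":(185,245,240,305)}.items():
    im=cv2.imread(f"pics/{n}0.png"); c=im[y0:y1,x0:x1]
    cv2.imwrite(f"pics/{n}0z.png",cv2.resize(c,None,fx=7,fy=7,interpolation=cv2.INTER_CUBIC))
    h=cv2.cvtColor(c,cv2.COLOR_BGR2HSV)
    m=cv2.inRange(h,(20,120,60),(35,255,255))
    cs,_=cv2.findContours(m,cv2.RETR_EXTERNAL,cv2.CHAIN_APPROX_NONE); k=max(cs,key=cv2.contourArea)
    r=cv2.minAreaRect(k); b=cv2.boxPoints(r)+[x0,y0]; print(n,b.round(1).tolist())
    if n=="top":
        for p in b: print(ray(n,p,.053).round(4))
        print('centre',ray(n,b.mean(0),.053))
    hull=np.zeros_like(m); cv2.drawContours(hull,[cv2.convexHull(k)],0,255,-1); hull=cv2.erode(hull,np.ones((3,3)))
    d=cv2.inRange(h,(0,0,0),(180,255,70))&hull
    q=np.argwhere(d); print('dark',len(q),q.mean(0)[::-1]+[x0,y0],q.min(0)[::-1]+[x0,y0],q.max(0)[::-1]+[x0,y0])
    print(ray(n,q.mean(0)[::-1]+[x0,y0],.064))
E
```

```text
top [[354.0, 147.6], [376.9, 145.8], [381.4, 201.4], [358.5, 203.3]]
[0.5618 0.0209 0.053 ]
[ 0.5673 -0.0322  0.053 ]
[ 0.4384 -0.0429  0.053 ]
[0.4331 0.0098 0.053 ]
centre [ 0.49983928 -0.01112447  0.053     ]<stdin>:14: RuntimeWarning: Mean of empty slice.
  ret = um.true_divide(
Traceback (most recent call last):
ValueError: zero-size array to reduction operation minimum which has no identity
```

View pics/top0z.png

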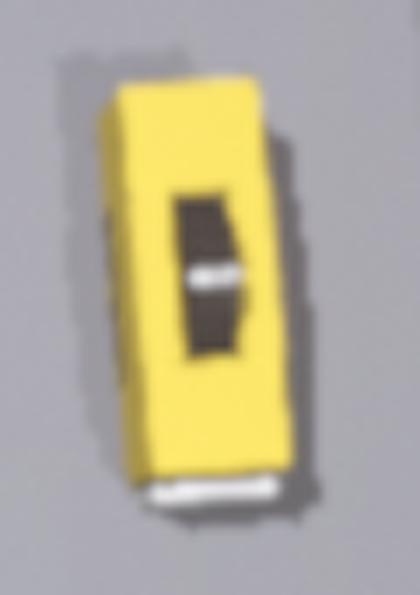

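```bash
python3 - <<'E'
from h import *
for n,(x0,x1,y0,y1) in {"top":(340,400,135,220),"scene":(185,245,240,305)}.items():
    im=cv2.imread(f"pics/{n}0.png"); c=im[y0:y1,x0:x1]
    cv2.imwrite(f"pics/{n}0z.png",cv2.resize(c,None,fx=8,fy=7 if n=="top" else 8,interpolation=cv2.INTER_CUBIC))
    h=cv2.cvtColor(c,cv2.COLOR_BGR2HSV)
    m=cv2.inRange(h,(20,120,200 if n=="top" else 60),(35,255,255))
    cs,_=cv2.findContours(m,cv2.RETR_EXTERNAL,cv2.CHAIN_APPROX_NONE); k=max(cs,key=cv2.contourArea)
    r=cv2.minAreaRect(k); b=cv2.boxPoints(r)+[x0,y0]; print(n,b.round(1).tolist())
    if n=="top":
        B=np.array([ray(n,p,.053) for p in b]); print(B.round(4)); print('centre',B.mean(0))
        print([np.linalg.norm(B[i]-B[i-1]).round(4) for i in range(4)])
    hull=np.zeros_like(m); cv2.drawContours(hull,[cv2.convexHull(k)],0,255,-1); hull=cv2.erode(hull,np.ones((5,5)))
    d=cv2.bitwise_not(m)&hull
    cs,_=cv2.findContours(d,cv2.RETR_EXTERNAL,cv2.CHAIN_APPROX_NONE); k=max(cs,key=cv2.contourArea)
    print('hole',cv2.minAreaRect(k),cv2.boundingRect(k))
    b=cv2.boxPoints(cv2.minAreaRect(k))+[x0,y0]
    print(b.round(1).tolist(),ray(n,b.mean(0),.060))
E
```

```text
top [[356.0, 147.5], [376.5, 145.7], [381.6, 201.2], [361.1, 203.1]]
[[ 0.5621  0.0161  0.053 ]
 [ 0.5675 -0.0313  0.053 ]
 [ 0.4388 -0.0432  0.053 ]
 [ 0.4336  0.0038  0.053 ]]
centre [ 0.50051615 -0.01365493  0.053     ]
[np.float64(0.1292), np.float64(0.0478), np.float64(0.1293), np.float64(0.0473)]
hole ((29.46999740600586, 38.790000915527344), (23.758790969848633, 10.040916442871094), 81.8698959350586) (24, 27, 12, 25)
[[362.8, 162.7], [372.8, 161.3], [376.1, 184.8], [366.2, 186.3]] [ 0.50061635 -0.01374009  0.06      ]
scene [[190.7, 257.2], [210.1, 245.5], [235.9, 288.5], [216.5, 300.1]]
hole ((27.258621215820312, 25.89655303955078), (13.741456031799316, 7.613508701324463), 68.19859313964844) (22, 19, 12, 14)
[[206.2, 260.9], [213.2, 258.1], [218.3, 270.9], [211.3, 273.7]] [ 0.50892026 -0.01567938  0.06      ]
```

View pics/scene0z.png

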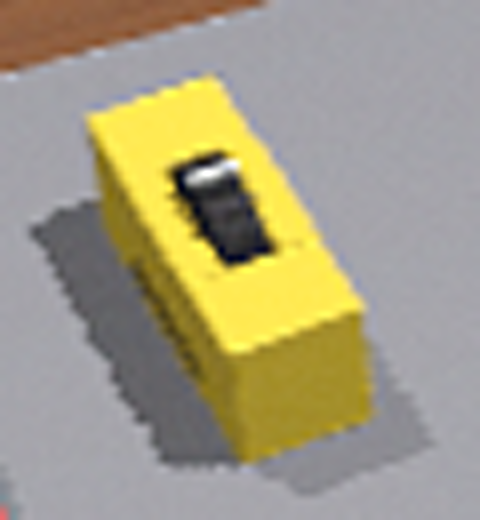

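Size check gives 129 x 47.5 mm against 130 x 46, so the wheel top is at about (0.5005, -0.0137, 0.067) with yaw about 5.4°. The tool must turn about -18.8° around its z. I approach with the jaws shut.

>>> {"op": "step_arm", "data": {
  "motion": [
    [0,0,0,0,0,-9.4],
    [0,0,0,0,0,-9.4],
    [-25,-45,2,0,0,0],
    [-25,-45,2,0,0,0],
    [-25,-45,2,0,0,0],
    [-25,-45,2,0,0,0],
    [-25,-45,2,0,0,0],
    [-25,-45,2,0,0,0],
    [-25,-45,2,0,0,0],
    [-25,-45,2,0,0,0]
  ],
  "jaw": 0,
  "force": 30
}}

```text
clock: 1.35
position: [0.3856, 0.2599, 0.1856]
ee_rot: [-0.055, 0.999, -0.003, -0.002]
ft_force: [0.7, -0.0, -0.5]
grip_width: 0.002
```

```bash
cat >> h.py <<'E'
from scipy.spatial.transform import Rotation as Ro
W=np.array([.5005,-.0137,.067]); YAW=np.arctan2(.0122,.1287)
def rep():
    o=manip.get_obs(); R=Ro.from_quat(o["ee_rot"]).as_matrix(); p=o["position"]
    Rc=Ro.from_euler('z',YAW).as_matrix()
    print('t',o["clock"],'p',p.round(4),'F',o["ft_force"].round(2),'grip',round(o["grip_width"],3))
    print('cassette-frame offset mm',(Rc.T@(p-W)*1e3).round(1))
    print('to wheel top in tool mm',(R.T@(W-p)*1e3).round(1))
    Rd=np.column_stack([-Rc[:,0],Rc[:,1],[0,0,-1]])
    print('turn deg',np.degrees(Ro.from_matrix(R.T@Rd).as_rotvec()).round(2)); return o
E
python3 -c "
from h import *
rep();print(proj('top',W),proj('scene',W))"
```

```text
t 1.35 p [0.3856 0.2599 0.1856] F [ 0.74 -0.03 -0.52] grip 0.002
cassette-frame offset mm [-88.5 283.3 118.6]
to wheel top in tool mm [ -84.9 -283.9  119.8]
turn deg [-0.32 -0.25  0.85]
[370.09209975 173.41222689] [211.80255793 261.63302403]
```

```bash
python3 -c "
from h import *
c,s=np.cos(YAW),np.sin(YAW)
f=lambda x,y,z: W*[1,1,0]+np.array([c*x-s*y,s*x+c*y,z])
for n,o in(('scene',(185,240)),('top',(340,135))):
  print(n)
  for q in [(.0254,.008,.053),(.0254,-.008,.053),(-.0254,.008,.053),(-.0254,-.008,.053),(0,.008,.067),(0,-.008,.067),(-.0176,.008,.0613),(.065,.023,.053),(.065,-.023,.053),(-.065,.023,.053),(-.065,-.023,.053)]:
    print(q,((proj(n,f(*q))-o+.5)*[8,8 if n=='scene' else 7]).round())
"
```

```text
scene
(0.0254, 0.008, 0.053) [276. 248.]
(0.0254, -0.008, 0.053) [229. 265.]
(-0.0254, 0.008, 0.053) [217. 157.]
(-0.0254, -0.008, 0.053) [171. 172.]
(0, 0.008, 0.067) [242. 169.]
(0, -0.008, 0.067) [195. 185.]
(-0.0176, 0.008, 0.0613) [223. 151.]
(0.065, 0.023, 0.053) [368. 307.]
(0.065, -0.023, 0.053) [232. 357.]
(-0.065, 0.023, 0.053) [215.  75.]
(-0.065, -0.023, 0.053) [ 86. 118.]
top
(0.0254, 0.008, 0.053) [199. 204.]
(0.0254, -0.008, 0.053) [254. 200.]
(-0.0254, 0.008, 0.053) [215. 357.]
(-0.0254, -0.008, 0.053) [270. 353.]
(0, 0.008, 0.067) [217. 274.]
(0, -0.008, 0.067) [273. 271.]
(-0.0176, 0.008, 0.0613) [218. 330.]
(0.065, 0.023, 0.053) [135.  89.]
(0.065, -0.023, 0.053) [293.  79.]
(-0.065, 0.023, 0.053) [175. 480.]
(-0.065, -0.023, 0.053) [335. 470.]
```

View pics/top0z.png

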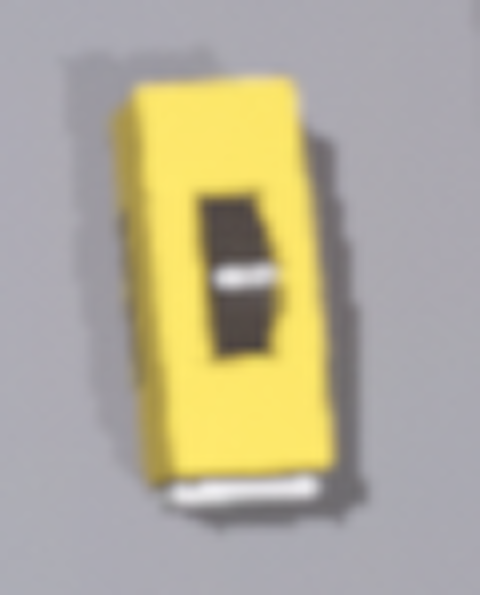

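>>> {"op": "step_arm", "data": {
  "motion": [
    [-23,-55,10,0,0,0],
    [-23,-55,10,0,0,0],
    [-23,-55,10,0,0,0],
    [-23,-55,10,0,0,0],
    [-5,-55,10,0,0,0],
    [0,0,0,0,0,0]
  ]
}}

```text
clock: 2.1
position: [0.5152, -0.0164, 0.1345]
ee_rot: [-0.052, 0.999, -0.003, -0.002]
ft_force: [-0.8, 0.2, 0.3]
grip_width: 0.001
```

```bash
python3 -c "
from h import *
rep()"
```

```text
t 2.1 p [ 0.5152 -0.0164  0.1345] F [-0.78  0.16  0.33] grip 0.001
cassette-frame offset mm [14.3 -4.1 67.5]
to wheel top in tool mm [14.   4.7 67.5]
turn deg [-0.38 -0.24  0.56]
```

Both views agree with the model to about 1 px. The wheel projects onto the slot and the white stripe.

>>> {"op": "step_arm", "data": {
  "motion": [
    [0,4,40,-0.4,-0.2,0.5],
    [0,0,18,0,0,0],
    [0,0,3,0,0,0],
    [0,0,0,0,0,0]
  ]
}}

```text
clock: 2.6
position: [0.5146, -0.0109, 0.0722]
ee_rot: [-0.048, 0.999, 0.001, -0.0]
ft_force: [0.4, -0.5, 0.7]
grip_width: 0.004
```

```bash
python3 -c "
from h import *
rep()
for n in('scene','top'): cv2.imwrite(f'pics/{n}1.png',manip.camera(n))
a=cv2.imread('pics/scene1.png')[225:315,160:260]; b=cv2.imread('pics/top1.png')[125:225,320:420]
cv2.imwrite('pics/z1.png',np.hstack([cv2.resize(a,(400,400)),cv2.resize(b,(400,400))]))
"
```

```text
t 2.6 p [ 0.5146 -0.0109  0.0722] F [ 0.41 -0.5   0.69] grip 0.004
cassette-frame offset mm [14.3  1.5  5.2]
to wheel top in tool mm [14.3 -1.4  5.2]
turn deg [ 0.08 -0.03  0.1 ]
```

View pics/z1.png

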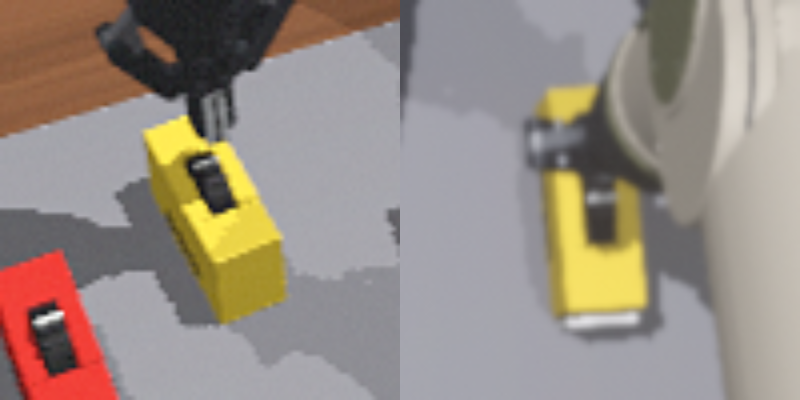

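```bash
python3 -c "
from h import *
o=manip.get_obs();p=o['position'];a=cv2.imread('pics/scene1.png')
x0,y0=185,225
z=cv2.resize(a[y0:y0+60,x0:x0+60],None,fx=9,fy=9,interpolation=cv2.INTER_CUBIC)
R=Ro.from_quat(o['ee_rot']).as_matrix()
for d,c in(((0,0,0),(0,0,255)),((.011,0,0),(0,255,0)),((-.011,0,0),(0,255,0)),((0,0,-.03),(255,0,255))):
  q=(proj('scene',p+R@np.array(d))-[x0,y0]+.5)*9; cv2.circle(z,(int(q[0]),int(q[1])),3,c,-1)
cv2.imwrite('pics/z1b.png',z)
"
```

```text
(no output)
```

View pics/z1b.png

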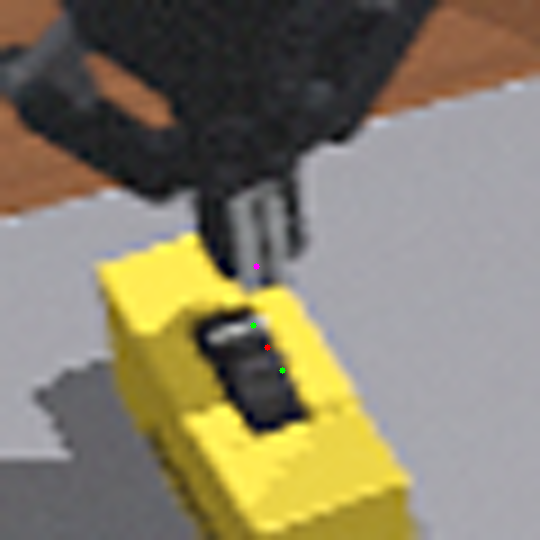

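```bash
python3 -c "
from h import *
o=rep();p=o['position'];R=Ro.from_quat(o['ee_rot']).as_matrix()
L=[]
for n,x0,y0 in(('scene',185,225),('top',330,130)):
  im=manip.camera(n); cv2.imwrite(f'pics/{n}2.png',im)
  z=cv2.resize(im[y0:y0+66,x0:x0+66],None,fx=6,fy=6,interpolation=cv2.INTER_CUBIC)
  for d,c in(((0,0,0),(0,0,255)),((.011,0,0),(0,255,0)),((-.011,0,0),(0,255,0)),((0,0,-.03),(255,0,255)),((0,.015,0),(255,255,0))):
    q=(proj(n,p+R@np.array(d))-[x0,y0]+.5)*6; cv2.circle(z,(int(q[0]),int(q[1])),2,c,-1)
  L.append(z)
cv2.imwrite('pics/z2.png',np.hstack(L))
"
```

```text
t 2.7 p [ 0.5149 -0.0109  0.0726] F [-0.02 -0.19 -0.77] grip 0.0
cassette-frame offset mm [14.6  1.4  5.6]
to wheel top in tool mm [14.6 -1.4  5.6]
turn deg [0.09 0.02 0.1 ]
```

View pics/z2.png

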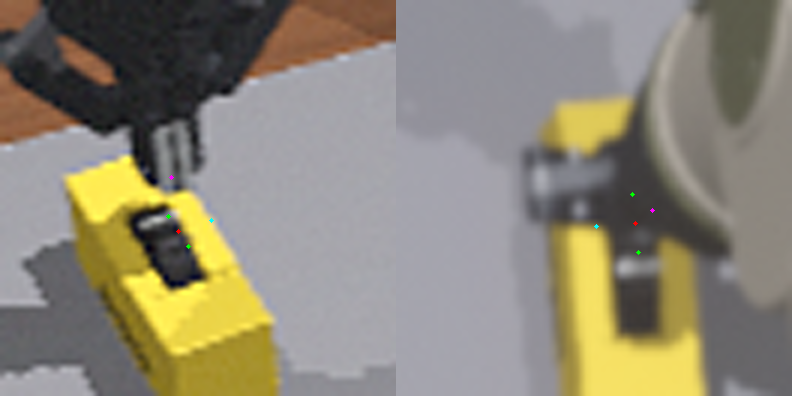

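The TCP projects lower than the fingertip I can see in the scene view. The visible end at (214,256) looks about 25 mm higher. I descend in small steps and watch the force.

>>> {"op": "step_arm", "data": {
  "motion": [
    [0,-1.5,3,0,0,0],
    [0,0,3,0,0,0]
  ]
}}

```text
clock: 3.05
position: [0.5158, -0.0126, 0.0672]
ee_rot: [-0.048, 0.999, 0.001, 0.001]
ft_force: [-1.3, 0.7, -0.5]
grip_width: -0.001
```

>>> {"op": "step_arm", "data": {
  "motion": [
    [0,0,3,0,0,0],
    [0,0,2,0,0,0]
  ]
}}

```text
clock: 3.3
position: [0.5157, -0.0126, 0.0618]
ee_rot: [-0.048, 0.999, 0.001, 0.001]
ft_force: [-0.6, 0.7, 0.4]
grip_width: 0.001
```

```bash
cat > look.py <<'E'
from h import *
import sys
k=sys.argv[1]
o=rep();p=o['position'];R=Ro.from_quat(o['ee_rot']).as_matrix()
L=[]
for n,x0,y0 in(('scene',185,225),('top',330,145)):
  im=manip.camera(n); cv2.imwrite(f'pics/{n}{k}.png',im)
  z=cv2.resize(im[y0:y0+66,x0:x0+66],None,fx=6,fy=6,interpolation=cv2.INTER_CUBIC)
  for d,c in(((0,0,0),(0,0,255)),):
    q=(proj(n,p+R@np.array(d))-[x0,y0]+.5)*6; cv2.circle(z,(int(q[0]),int(q[1])),2,c,-1)
  L.append(z)
cv2.imwrite(f'pics/z{k}.png',np.hstack(L))
E
python3 look.py 3
```

```text
t 3.3 p [ 0.5157 -0.0126  0.0618] F [-0.6   0.72  0.37] grip 0.001
cassette-frame offset mm [15.3 -0.4 -5.2]
to wheel top in tool mm [15.2  0.4 -5.3]
turn deg [0.11 0.13 0.08]
```

View pics/z3.png

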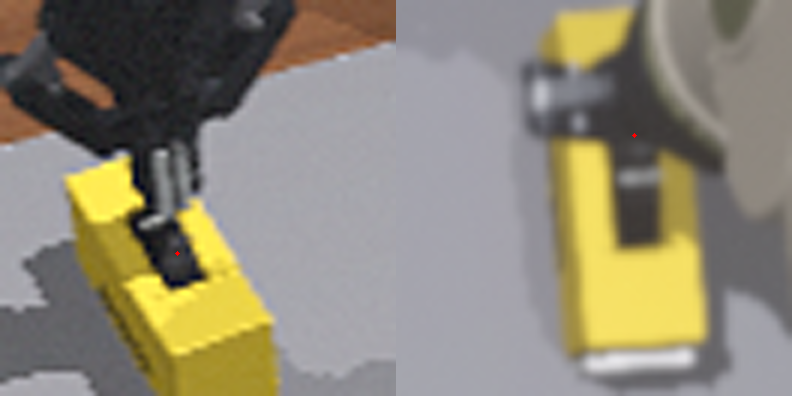

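```bash
python3 -c "
from h import *
for z in(.09,.12,.15,.18): print(z,ray('top',(330+172/6,145+90/6),z).round(4), ray('top',(330+145/6,145+90/6),z).round(4))
for z in(.06,.07,.08,.09,.1): print(z,ray('scene',(185+175/6-.5,225+212/6-.5),z).round(4))
for z in(.06,.07,.08,.09,.1,.12): print(z,ray('scene',(185+8/6-.5,225+68/6-.5),z+.05).round(4))
"
```

```text
0.09 [0.5268 0.0168 0.09  ] [0.5265 0.0268 0.09  ]
0.12 [0.5216 0.0223 0.12  ] [0.5213 0.0321 0.12  ]
0.15 [0.5163 0.0279 0.15  ] [0.5161 0.0373 0.15  ]
0.18 [0.5111 0.0334 0.18  ] [0.5109 0.0426 0.18  ]
0.06 [ 0.4877 -0.0057  0.06  ]
0.07 [ 0.4991 -0.008   0.07  ]
0.08 [ 0.5106 -0.0104  0.08  ]
0.09 [ 0.5221 -0.0127  0.09  ]
0.1 [ 0.5336 -0.0151  0.1   ]
0.06 [ 0.4238 -0.057   0.11  ]
0.07 [ 0.4368 -0.0589  0.12  ]
0.08 [ 0.4498 -0.0608  0.13  ]
0.09 [ 0.4628 -0.0626  0.14  ]
0.1 [ 0.4758 -0.0645  0.15  ]
0.12 [ 0.5018 -0.0682  0.17  ]
```

Triangulating on the known x gives a fingertip height of about 84 mm, and its y agrees. So the real tip sits about 20 mm behind the reported TCP, which also fits the lack of contact. I continue down in small steps, using the force.

>>> {"op": "step_arm", "data": {
  "motion": [
    [0,0,3,0,0,0],
    [0,0,3,0,0,0],
    [0,0,2,0,0,0],
    [0,0,2,0,0,0]
  ]
}}

```text
clock: 3.9
position: [0.5158, -0.0126, 0.0511]
ee_rot: [-0.048, 0.999, 0.001, 0.001]
ft_force: [-0.3, 0.4, 0.4]
grip_width: -0.001
```

```bash
python3 look.py 4
```

```text
t 3.9 p [ 0.5158 -0.0126  0.0511] F [-0.28  0.38  0.4 ] grip -0.001
cassette-frame offset mm [ 15.3  -0.3 -15.9]
to wheel top in tool mm [ 15.3   0.4 -15.9]
turn deg [0.1  0.13 0.08]
```

View pics/z4.png

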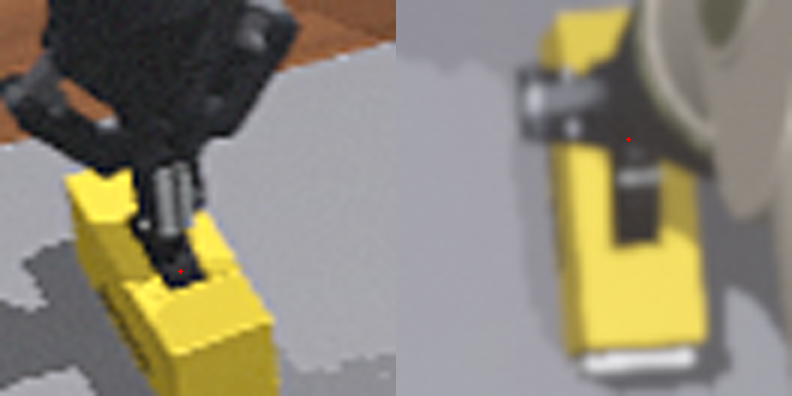

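The tip is now at scene (214,263), near z 0.073, and still free.

>>> {"op": "step_arm", "data": {
  "motion": [
    [0,0,2,0,0,0],
    [0,0,2,0,0,0]
  ]
}}

```text
clock: 4.25
position: [0.5158, -0.0126, 0.047]
ee_rot: [-0.048, 0.999, 0.001, 0.001]
ft_force: [0.0, -1.0, 0.5]
grip_width: -0.0
```

>>> {"op": "step_arm", "data": {
  "motion": [
    [0,0,1.5,0,0,0],
    [0,0,1.5,0,0,0]
  ]
}}

```text
clock: 4.5
position: [0.5157, -0.0125, 0.0437]
ee_rot: [-0.048, 0.999, 0.001, 0.001]
ft_force: [0.5, -0.7, -0.2]
grip_width: -0.002
```

>>> {"op": "step_arm", "data": {
  "motion": [
    [0,0,1.5,0,0,0],
    [0,0,1.5,0,0,0]
  ]
}}

```text
clock: 4.75
position: [0.5161, -0.0125, 0.0408]
ee_rot: [-0.048, 0.999, 0.001, 0.001]
ft_force: [1.2, 0.5, 9.5]
grip_width: -0.001
```

```bash
python3 look.py 5
```

```text
t 4.75 p [ 0.5161 -0.0125  0.0408] F [1.16 0.52 9.53] grip -0.001
cassette-frame offset mm [ 15.7  -0.3 -26.2]
to wheel top in tool mm [ 15.6   0.4 -26.2]
turn deg [0.11 0.17 0.08]
```

View pics/z5.png

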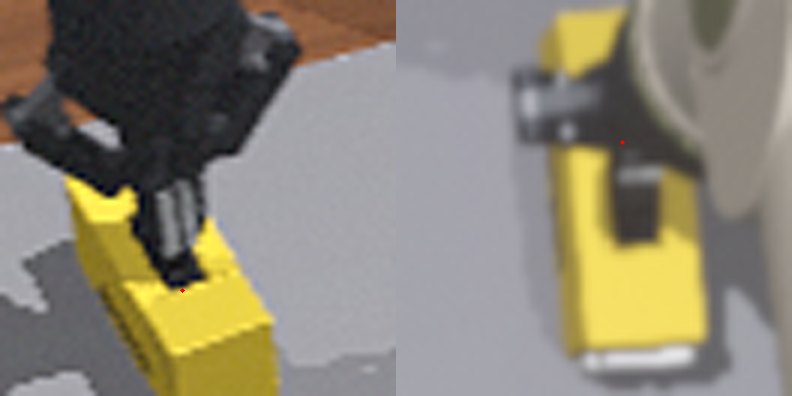

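Contact reads 9.5 N upward. I drag towards -x with a light press and check early.

>>> {"op": "step_arm", "data": {
  "motion": [
    [3,0,0.5,0,0,0],
    [3,0,0.5,0,0,0],
    [3,0,0.5,0,0,0]
  ]
}}

```text
clock: 5.22
position: [0.5107, -0.013, 0.0417]
ee_rot: [-0.048, 0.999, 0.001, 0.005]
ft_force: [2.2, -0.6, 5.0]
grip_width: -0.002
```

```bash
python3 look.py 6
```

```text
t 5.225 p [ 0.5107 -0.013   0.0417] F [ 2.15 -0.63  5.02] grip -0.002
cassette-frame offset mm [ 10.2  -0.3 -25.3]
to wheel top in tool mm [  9.9   0.3 -25.4]
turn deg [0.12 0.61 0.09]
```

View pics/z6.png

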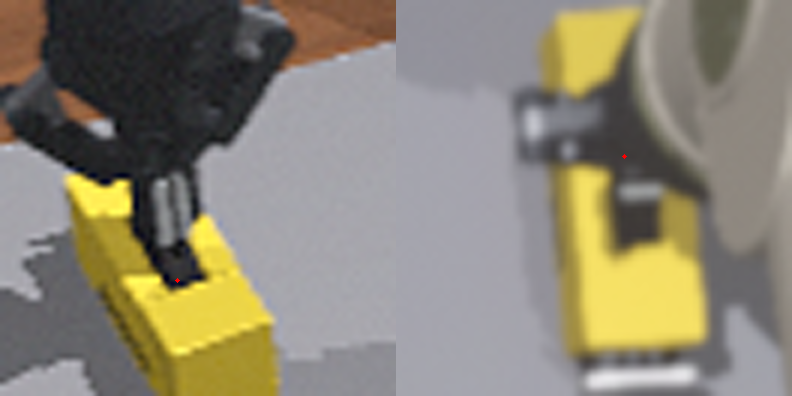

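The tray is coming out: the front in the top view moved from crop row 358 to 378. I continue.

>>> {"op": "step_arm", "data": {
  "motion": [
    [4,0,0.5,0,-0.3,0],
    [4,0,0.5,0,0,0],
    [4,0,0.5,0,0,0],
    [4,0,0.5,0,0,0],
    [4,0,0.5,0,0,0],
    [4,0,0.5,0,0,0]
  ]
}}

```text
clock: 6.08
position: [0.489, -0.0149, 0.041]
ee_rot: [-0.048, 0.999, 0.002, 0.012]
ft_force: [0.4, 0.3, 1.4]
grip_width: 0.005
```

```bash
python3 look.py 7
```

```text
t 6.075 p [ 0.489  -0.0149  0.041 ] F [0.35 0.3  1.37] grip 0.005
cassette-frame offset mm [-11.6  -0.1 -26. ]
to wheel top in tool mm [-12.2   0.2 -25.7]
turn deg [0.18 1.38 0.09]
```

View pics/z7.png

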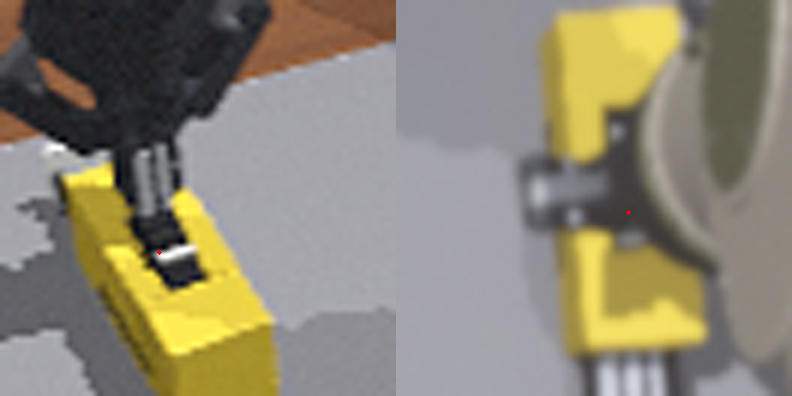

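A lot further out. I lift, go back, and look at the tray.

>>> {"op": "step_arm", "data": {
  "motion": [
    [0,0,-12,0,0,0],
    [-13,0,0,0,1.4,0],
    [-13,0,0,0,0,0],
    [0,0,0,0,0,0]
  ]
}}

```text
clock: 6.68
position: [0.5137, -0.0128, 0.054]
ee_rot: [-0.048, 0.999, 0.001, -0.002]
ft_force: [-0.9, 1.0, 0.3]
grip_width: -0.002
```

```bash
sed -i "s/('top',330,145)/('top',330,165)/" look.py; python3 look.py 8
```

```text
t 6.675 p [ 0.5137 -0.0128  0.054 ] F [-0.94  0.95  0.31] grip -0.002
cassette-frame offset mm [ 13.2  -0.3 -13. ]
to wheel top in tool mm [ 13.2   0.4 -13. ]
turn deg [ 0.17 -0.23  0.07]
```

View pics/z8.png

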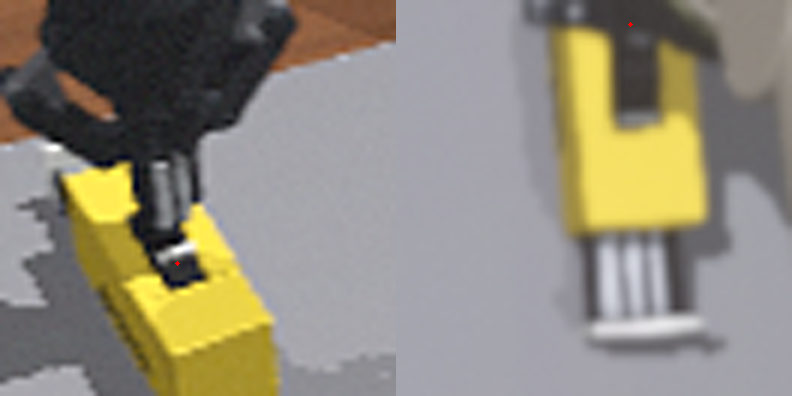

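The tray is about 35 mm out. One more stroke to reach the stop.

>>> {"op": "step_arm", "data": {
  "motion": [
    [0,0,9,0,0,0],
    [0,0,2,0,0,0],
    [0,0,1.5,0,0,0],
    [0,0,1,0,0,0]
  ]
}}

```text
clock: 7.28
position: [0.5137, -0.0128, 0.0411]
ee_rot: [-0.047, 0.999, 0.002, -0.001]
ft_force: [1.1, -0.3, 10.9]
grip_width: 0.0
```

>>> {"op": "step_arm", "data": {
  "motion": [
    [4,0,0.7,0,0,0],
    [4,0,0.7,0,0,0],
    [4,0,0.7,0,0,0],
    [4,0,0.7,0,0,0]
  ]
}}

```text
clock: 7.78
position: [0.5028, -0.0139, 0.0417]
ee_rot: [-0.048, 0.999, 0.002, 0.005]
ft_force: [3.6, 0.7, 4.8]
grip_width: 0.001
```

```bash
python3 look.py 9
```

```text
t 7.775 p [ 0.5028 -0.0139  0.0417] F [3.6  0.72 4.78] grip 0.001
cassette-frame offset mm [  2.3  -0.4 -25.3]
to wheel top in tool mm [  2.    0.5 -25.3]
turn deg [0.26 0.62 0.03]
```

View pics/z9.png

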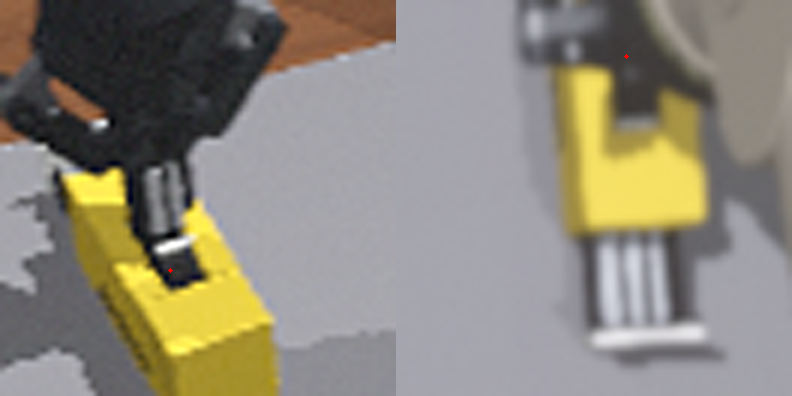

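The front moved 1 to 2 px further (crop row 330 to 338). I finish this stroke to confirm the stop.

>>> {"op": "step_arm", "data": {
  "motion": [
    [4,0,0.8,0,0,0],
    [4,0,0.8,0,0,0],
    [4,0,0.8,0,0,0]
  ]
}}

```text
clock: 8.25
position: [0.4945, -0.0147, 0.0415]
ee_rot: [-0.048, 0.999, 0.003, 0.01]
ft_force: [4.5, -0.4, 5.7]
grip_width: -0.001
```

```bash
python3 look.py 10; python3 - <<'E'
from h import *
for k in "08":pass
for k in (0,3,7,8,9,10):
    im=cv2.imread(f"pics/top{k}.png").astype(float)
    # column profile along cassette axis: white front rows near x 374..382
    g=im[195:235,376:380].min(2).mean(1)
    w=np.clip(g-215,0,None); 
    print(k,g.round().astype(int).tolist())
E
```

```text
t 8.25 p [ 0.4945 -0.0147  0.0415] F [ 4.51 -0.38  5.69] grip -0.001
cassette-frame offset mm [ -6.1  -0.4 -25.5]
to wheel top in tool mm [ -6.6   0.5 -25.4]
turn deg [0.27 1.12 0.04]
0 [106, 106, 106, 106, 106, 104, 94, 123, 190, 218, 196, 143, 111, 118, 143, 162, 169, 170, 170, 170, 170, 170, 170, 170, 170, 170, 170, 170, 170, 170, 170, 170, 170, 170, 170, 169, 170, 169, 170, 170]
3 [100, 100, 100, 100, 101, 98, 89, 117, 182, 210, 189, 136, 104, 111, 136, 155, 162, 162, 162, 163, 163, 162, 163, 163, 163, 163, 163, 162, 163, 162, 162, 162, 162, 162, 162, 162, 162, 162, 162, 162]
7 [72, 78, 86, 94, 100, 98, 87, 82, 87, 90, 90, 89, 90, 90, 92, 91, 90, 90, 90, 89, 88, 92, 154, 213, 206, 156, 111, 111, 136, 155, 162, 162, 162, 163, 162, 162, 163, 162, 162, 162]
8 [100, 100, 101, 100, 100, 98, 87, 82, 87, 90, 90, 89, 90, 90, 92, 92, 91, 90, 90, 89, 89, 93, 154, 212, 206, 157, 112, 110, 136, 155, 162, 163, 162, 162, 163, 162, 163, 162, 162, 163]
9 [100, 100, 100, 101, 101, 98, 87, 81, 86, 90, 90, 89, 89, 91, 91, 90, 92, 90, 90, 89, 89, 89, 87, 122, 192, 225, 202, 140, 104, 113, 143, 159, 162, 163, 162, 162, 162, 162, 162, 162]
10 [90, 97, 100, 100, 101, 99, 86, 82, 86, 89, 88, 88, 89, 90, 91, 90, 90, 90, 89, 89, 89, 88, 88, 122, 191, 225, 201, 140, 103, 114, 143, 159, 162, 162, 162, 163, 162, 162, 162, 162]
```

View pics/z10.png

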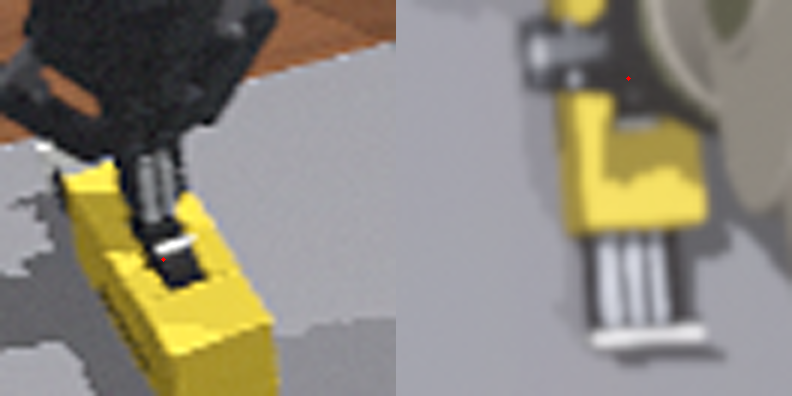

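Between looks 9 and 10 the front did not move at all, although the tip slid 8 mm with a 4.5 N drag. The tray is at its stop. I lift clear.

>>> {"op": "step_arm", "data": {
  "motion": [
    [0,0,-15,0,0,0],
    [0,0,-40,0,0,0],
    [0,0,-50,0,0,0],
    [-30,50,-30,0,0,0],
    [-30,55,0,0,0,0],
    [-20,55,0,0,0,0],
    [0,0,0,0,0,0],
    [0,0,0,0,0,0]
  ]
}}

```text
clock: 9.35
position: [0.5523, 0.1508, 0.1844]
ee_rot: [-0.045, 0.999, 0.002, 0.006]
ft_force: [-0.1, -1.0, -0.2]
grip_width: 0.002
```

```bash
python3 look.py 11; python3 - <<'E'
from h import *
a=cv2.imread("pics/top0.png");b=cv2.imread("pics/top11.png")
print(b[215:228,376:380].min(2).mean(1).round())
cv2.imwrite("pics/full11.png",np.hstack([cv2.resize(b[90:230,280:450],None,fx=2.3,fy=2.3),cv2.resize(cv2.imread("pics/scene11.png")[200:340,140:310],None,fx=2.3,fy=2.3)]))
# change in other cassettes (tray end edge rows)
for n,(x0,x1,y0,y1) in dict(red=(403,438,108,180),blue=(288,322,100,172)).items(): 
    d=cv2.absdiff(a,b)[y0:y1,x0:x1].max(2); print(n,d.max(),(d>40).sum())
E
```

```text
t 9.35 p [0.5523 0.1508 0.1844] F [-0.1  -0.99 -0.17] grip 0.002
cassette-frame offset mm [ 67.1 158.9 117.4]
to wheel top in tool mm [  67.7 -159.7  116. ]
turn deg [ 0.21  0.68 -0.28]
[196. 196. 197. 198. 198. 198. 199. 199. 199. 200. 200. 200. 200.]
red 15 0
blue 143 1696
```

View pics/full11.png

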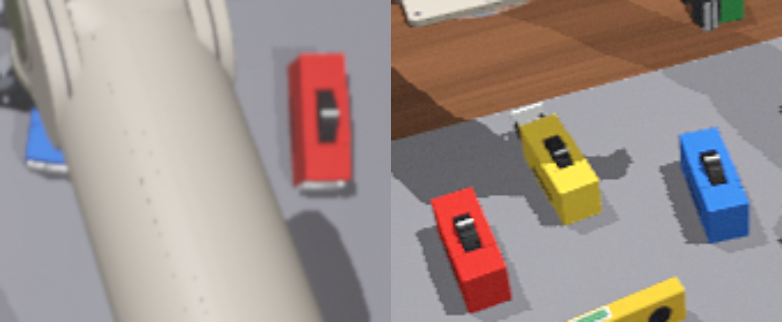

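The arm hides the tray in the top view, so I move it further aside for the last check.

>>> {"op": "step_arm", "data": {
  "motion": [
    [0,55,0,0,0,0],
    [10,55,0,0,0,0],
    [20,55,0,0,0,0],
    [30,55,0,0,0,0],
    [30,50,0,0,0,0],
    [0,0,0,0,0,0],
    [0,0,0,0,0,0]
  ]
}}

```text
clock: 10.32
position: [0.4395, 0.4096, 0.1859]
ee_rot: [-0.036, 0.999, 0.001, 0.007]
ft_force: [1.1, -0.9, -0.6]
grip_width: -0.0
```

```bash
python3 look.py 12; python3 - <<'E'
from h import *
b=cv2.imread("pics/top12.png")
print(b[195:228,376:380].min(2).mean(1).round().astype(int).tolist())
cv2.imwrite("pics/full12.png",np.hstack([cv2.resize(b[90:230,280:450],None,fx=2.3,fy=2.3),cv2.resize(cv2.imread("pics/scene12.png")[200:340,140:310],None,fx=2.3,fy=2.3)]))
for m,R in dict(top=dict(red=(403,438,108,180),blue=(288,322,100,172)),scene=dict(red=(155,195,280,335),blue=(262,300,252,305))).items():
  a=cv2.imread(f"pics/{m}0.png");b=cv2.imread(f"pics/{m}12.png")
  for n,(x0,x1,y0,y1) in R.items(): 
    d=cv2.absdiff(a,b)[y0:y1,x0:x1].max(2); print(m,n,d.max(),(d>40).sum())
E
```

```text
t 10.325 p [0.4395 0.4096 0.1859] F [ 1.09 -0.86 -0.57] grip -0.0
cassette-frame offset mm [-20.8 427.1 118.9]
to wheel top in tool mm [ -28.5 -426.9  118.3]
turn deg [ 0.13  0.76 -1.24]
[93, 93, 93, 93, 94, 92, 80, 75, 80, 84, 82, 83, 83, 84, 85, 84, 84, 84, 83, 83, 83, 82, 80, 114, 182, 214, 191, 131, 96, 106, 134, 150, 153]
top red 18 0
top blue 19 0
scene red 21 0
scene blue 17 0
```

View pics/full12.png

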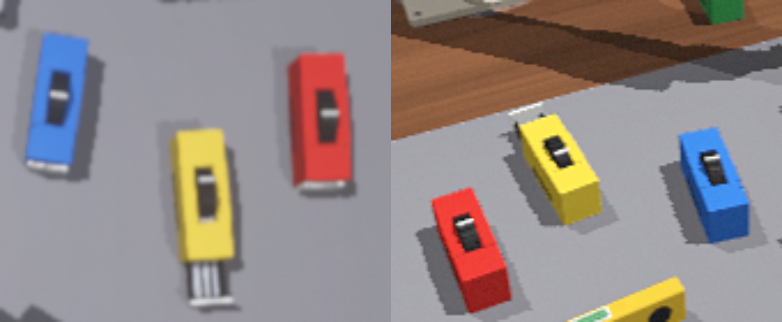

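The yellow tray is fully out, with its front at the same row (220) as at the stop. Red and blue are unchanged and the arm is clear.

```bash
python3 -c "
from workcell import manip
print(manip.hand_in())"
```

```text
the job is handed in; nothing more can be done
None
```

The yellow cassette's tray is all the way out, and I handed the job in at about 10.3 s. I rolled the thumbwheel towards the tray end in two strokes with the jaws shut, pressing with up to about 11 N, then lifted clear and moved the arm aside.

**Last checks**
- **Tray at its stop:** during the end of the second stroke the tip slid 8 mm under a drag of about 4.5 N and the tray front did not move. The front was at the same row after the lift. From the pictures the tray travelled about 36 mm from where it began, and it looked a few millimetres out at the start.
- **Red and blue cassettes:** both are unchanged in both camera views.
- **Touching:** the robot is touching nothing, and I saw no contact with the tray at any point.

**A disagreement:** with the jaws shut, the real fingertip sat about 25 mm behind the reported TCP. The pictures showed it, and contact came that much lower than expected. I went down by force and sight instead of by the reported height.

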